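Load a delivery tray with oil filters, tall row first, and close its fence

ROBOT

A 6-joint arm with a two-finger parallel gripper is mounted at the origin on the work surface. World frame = base frame: x ahead of the robot, y to its left, z up, the work surface at z = 0. Lengths are in m, angles in rad, forces in N, time in s.
With the tool pointing down it reaches from about 0.35 to 0.875 m from the base axis. Payload 4.2 kg.
Tool frame: the origin (TCP) lies midway between the tips of the shut fingers; the grasp point (between the pads) lies 19 mm behind it; x points along the fingers, y is the direction in which the jaws open and shut, and the axes are right-handed (so a half turn about x gives the same grasp; the last joint's range is limited). The gripper opens to 85 mm and grips with 20 to 120 N. Pads are 22 mm wide; open, the fingers measure 114 mm over their backs; the gripper's body (76 mm by 85 mm) begins 54 mm behind the grasp point. The pads swing forward as they close: fully open they stand 13 mm farther back than shut.
Start: joints at [-1.002, 0.385, 0.008, 0, -1.194, -0.259], TCP at [0.191, -0.595, 0.231] pointing down, gripper open.
Joint ranges: [-3.14, 3.14], [-1.21, 2.06], [-1.07, 1.41], [-3.16, 2.05], [-2.99, -0.16], [-3.1, 3.1]. Speed limits (rad/s): [2.79, 2.79, 3.14, 3.14, 3.14, 3.14].

INTERFACE

Orientations are given as a unit quaternion [w, x, y, z].
In Python, from plant import telemetry, vision, arm gives the robot as it stands. The module is installed in compiled form; this text tells all that it offers.
- The arm moves only by the tool move_arm, never from a script. Its argument "targets" is a list of rows, each a list of 3 entries, a list of its own where there are three numbers: the shift along the tool's x, y, z in cm, then the turn, a rotation vector about the tool's x, y, z in rad, then the opening, from 0 (shut) to 1 (fully open). A call has 1 to 20 rows; each row shifts and turns the commanded pose from where the row before left it, along the tool's axes as they then stand; what a row does not reach is not made up. A row lasts 1/8 s, in which the tool goes at most 62.5 mm and 10.7 degrees, less where a joint would pass 70% of its speed; a pose out of reach is approached as far as the arm can. A call is refused whole if a number of a shift passes 6.25 or a number of a turn 0.188, either way. A call with a gripper value outside its range is refused whole. The fingers move at their own pace and stop on an object; "squeeze" is the grip in N (left out, the last holds). Time passes only in rows, so rows that do not move let the fingers close. It gives the time, the measured TCP pose, the force and the opening at its end, in the units of the state.
- telemetry.sense(): the state, without advancing time (a new reading comes with each control period).
- vision.get_image(name): name is "scene" or "top" or "wrist"; returns a dict with "img" (384x512x3 uint8, blue, green, red), "K" (3x3 intrinsics, pixels), "dist" ([k1, k2, p1, p2, k3] as OpenCV has them; the pictures are not rectified), "world_to_cam" (4x4, takes a point from world to camera coordinates). Camera axes: x right, y down, z forward; pixel columns grow to the right and rows downward; lengths in m; the calibration is good to about 2 mm. A picture is of the moment at which its call begins. There is no depth.
- arm.sign_off(): hands the job in, once; it reports no verdict.
The state is a dict: "clock": time; "joint_pos": joint angles; "joint_vel": joint speeds; "joint_efforts": joint torques, N m; "tcp_pos": TCP position; "tool_rot": TCP orientation; "ft_force": force on the tool from outside, world axes, zero at the start; "wrist_torque": the same for the moment, N m; "grip_width": finger opening in m.
Only numpy, scipy, OpenCV 4.12 (cv2) and the standard library are available. Lean on these libraries where they do the work, as an engineer would, in place of code of your own. Each camera call takes 0.05 s, during which the arm holds its last target.

TASK

Load the four oil filters standing on the bench into the steel delivery tray: first stand the two tall ones side by side in the back bay, between the low cross rib and the high wall, and only then the two short ones side by side in the front bay on the other side of the rib, so that you never reach across a loaded short one. Then slide the tray's fence fully home behind the short ones. Keep every filter upright, set each one down softly, and leave the other things on the bench alone.

Things in the scene. Friction and masses are not known exactly. Their poses are not given: they have to be found in the camera images.
- tray: Fixed dark steel tray, 265 (x) by 230 mm (y), turned up to 0.3 rad. Origin at bench level; x points to its back, away from the robot; y along the rows; z up. Floor 4 mm thick, ending in front at x=-145 mm, no front wall. Back wall 60 mm high, inner face at x=116; side walls 25 mm high, inner faces at y=+-111. A cross rib 8 mm high over the floor, x=28 to 36, parts the bays.
- back_bay (a point): Middle of the back bay, on the tray floor (4 mm above the bench), axes as the tray's. The bay is 80 mm deep (tray x), between rib and back wall, 222 mm wide (tray y). Two filters stand side by side in it about 50 mm either side of this point.
- front_bay (a point): Middle of the front bay as it is when the fence is home, on the tray floor (4 mm above the bench), axes as the tray's. The bay is then 70 mm deep (tray x), between fence and rib; open, it reaches up to 60 mm farther forward. Two filters stand side by side about 50 mm either side of this point.
- fence (a joint): How far the fence, an aluminium plate across the tray's front, is pushed in towards the back (tray +x), m: 0 open, 0.06 fully home at its stop. Starts near open, about 2 N of friction, stays where left. Plate 8 mm thick, top 45 mm above the bench, rear face at tray x=-102 mm open, -42 mm home. It pushes along front filters that stand too far forward.
- fence_grip (a point): Point to pinch on the fence's black upright grip, which is 14 mm (tray x) by 30 mm (tray y) and rises from 45 to 86 mm above the bench; the point is on its centre line, 68 mm above the bench, 20 mm in front of the fence plate's middle. It moves with the fence; axes as the tray's.
- tall_a: spin-on oil filter: upright round can painted white, dark steel seam at the base, small fluted grip at the top; diameter 56 mm, 160 mm tall (a tall one), the grip being the top 16 mm, 46 mm wide. About 0.4 kg. Origin at the centre of the underside, z up its axis.
- tall_b: The other tall filter, the same as tall_a.
- short_a: spin-on oil filter: upright round can painted white, dark steel seam at the base, small fluted grip at the top; diameter 56 mm, 75 mm tall (a short one), the grip being the top 16 mm, 46 mm wide. About 0.25 kg. Origin at the centre of the underside, z up its axis.
- short_b: The other short filter, the same as short_a.
- bolt_box: Bystander: open clear plastic box of bolts, 130 by 170 mm, 65 mm high; origin at the centre of the underside. Leave alone.
- selector: Bystander: gear selector unit, steel base 110 by 70 mm with a black handle leaning up to 235 mm high; origin at the centre of the underside. Leave alone.
- bearing: Bystander: steel bearing ring 72 mm across, 20 mm high, lying flat; origin at the centre of the underside. Leave alone.
Things that resemble listed ones, but are neither listed nor needed, are in the scene too. What is shaped like the short_a but turquoise is not meant. Leave any orange look-alike of the tall_a alone.

How it is judged:
By the outcome, as a careful person would: the job done as asked, in the order asked, and still so for the second after the job is handed in, with the robot touching nothing.
It also fails if it takes over 72 s, if anything falls off the work surface, if the arm or the gripper's body presses on something with over 40 N, if the wrist force passes 120 N, or if a joint passes its speed limit or range.

## Working session

There is one attempt and no reset: what is moved stays moved. The work goes in short steps, Python scripts to look and compute and a tool call to move; the robot and the scene stay as the last step left them, time stands still between calls to the robot, and variables do not carry over. Pictures are saved under pics/ and viewed, and the job is handed in when it is done.

Besides the shell and the picture viewer there is one more tool, called after "Request:" as name([rows], argument=value, ...), one row to a line, values as JSON. move_arm: Moves the arm, as the interface text tells. Its arguments: {"type":"object","properties":{"targets":{"type":"array"},"squeeze":{"type":"number"}},"required":["targets"]}

```bash
mkdir -p pics
cat > snap.py <<'E'
import sys,cv2,json,numpy as np
from plant import telemetry,vision
for n in sys.argv[2:]:
    d=vision.get_image(n)
    cv2.imwrite(f'pics/{sys.argv[1]}_{n}.png',d['img'])
    np.savez(f'pics/{sys.argv[1]}_{n}.npz',K=d['K'],dist=d['dist'],T=d['world_to_cam'])
s=telemetry.sense()
print({k:np.round(s[k],4).tolist() for k in ('clock','tcp_pos','tool_rot','ft_force','grip_width','joint_pos')})
E
python3 snap.py a scene top wrist
```

```text
{'clock': 0.15, 'tcp_pos': [0.1904, -0.5948, 0.2305], 'tool_rot': [0.6985, -0.1085, 0.6988, 0.1096], 'ft_force': [0.1878, 0.2299, 0.7323], 'grip_width': 0.0852, 'joint_pos': [-1.0024, 0.3854, 0.0069, -0.0004, -1.194, -0.2586]}
```

View pics/a_scene.png

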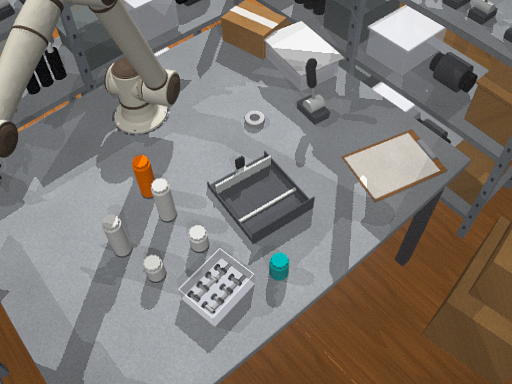

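View pics/a_top.png

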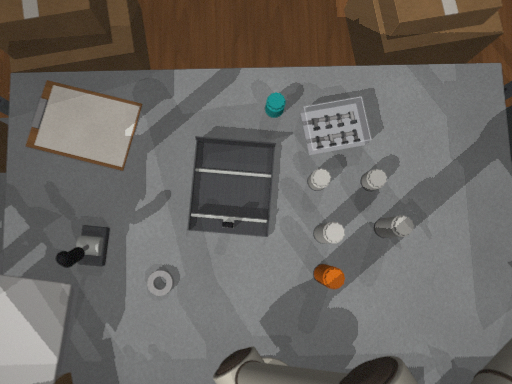

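View pics/a_wrist.png

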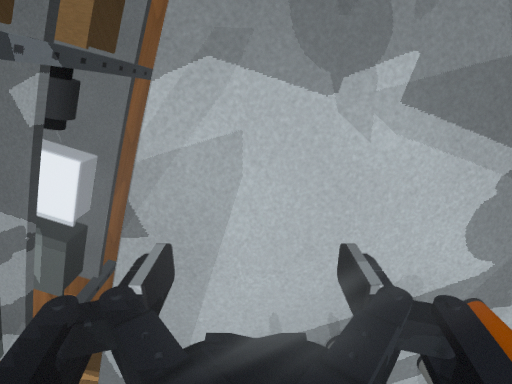

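Run:
```python
import numpy as np
for n in ('scene','top','wrist'):
    d=np.load(f'pics/a_{n}.npz');T=d['T'];print(n,d['K'].round(1).tolist(),d['dist'].round(3),'C',(-T[:3,:3].T@T[:3,3]).round(3));print(T[:3,:3].round(3).tolist())
```

```text
scene [[496.2, 0.0, 256.5], [0.0, 496.2, 189.9], [0.0, 0.0, 1.0]] [-0.182  0.     0.     0.     0.   ] C [ 1.283 -0.509  1.302]
[[0.653, 0.758, -0.014], [0.607, -0.534, -0.588], [-0.453, 0.375, -0.809]]
top [[423.4, 0.0, 244.7], [0.0, 423.4, 191.3], [0.0, 0.0, 1.0]] [-0.005  0.     0.     0.     0.   ] C [0.425 0.055 1.234]
[[-0.024, -1.0, 0.005], [-0.993, 0.023, -0.116], [0.116, -0.007, -0.993]]
wrist [[288.2, 0.0, 255.4], [0.0, 288.2, 190.1], [0.0, 0.0, 1.0]] [-0.072  0.     0.     0.     0.   ] C [ 0.116 -0.618  0.373]
[[-0.305, 0.952, 0.002], [0.906, 0.289, 0.31], [0.294, 0.096, -0.951]]
```

The top view shows the tray at about (232,187), with the fence and grip at (229,222). The white filters are short at (319,180) and (374,180), and tall at (332,233) and (400,225). The orange one at (330,276) and the turquoise one at (275,104) are look-alikes and stay put. I'll enlarge crops to confirm.

Run:
```python
import cv2
def crop(n,x0,y0,x1,y1,s,o):
    i=cv2.imread(f'pics/a_{n}.png')[y0:y1,x0:x1]
    i=cv2.resize(i,None,fx=s,fy=s,interpolation=cv2.INTER_CUBIC)
    for x in range((x0//10+1)*10,x1,10):
        cv2.line(i,(int((x-x0+.5)*s),0),(int((x-x0+.5)*s),5 if x%50 else 14),(0,0,255),1)
        if x%20==0: cv2.putText(i,str(x),(int((x-x0+.5)*s)-10,24),0,.35,(0,0,255),1)
    for y in range((y0//10+1)*10,y1,10):
        cv2.line(i,(0,int((y-y0+.5)*s)),(5,int((y-y0+.5)*s)),(0,0,255),1)
        if y%20==0: cv2.putText(i,str(y),(7,int((y-y0+.5)*s)+4),0,.35,(0,0,255),1)
    cv2.imwrite(f'pics/{o}.png',i)
crop('top',300,160,430,250,6,'c_top_f')
crop('top',180,130,290,245,5,'c_top_t')
crop('scene',90,140,220,290,4,'c_sc_f')
crop('scene',200,145,320,245,6,'c_sc_t')
```

```text
(no output)
```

View pics/c_top_f.png

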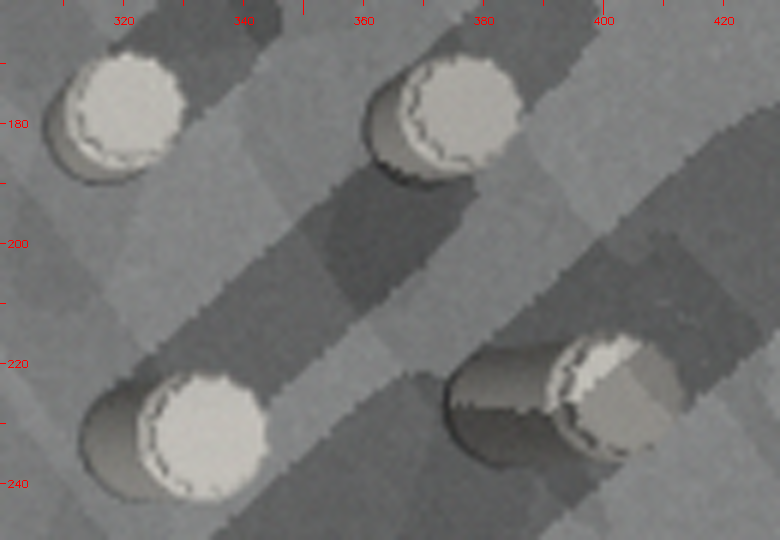

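View pics/c_top_t.png

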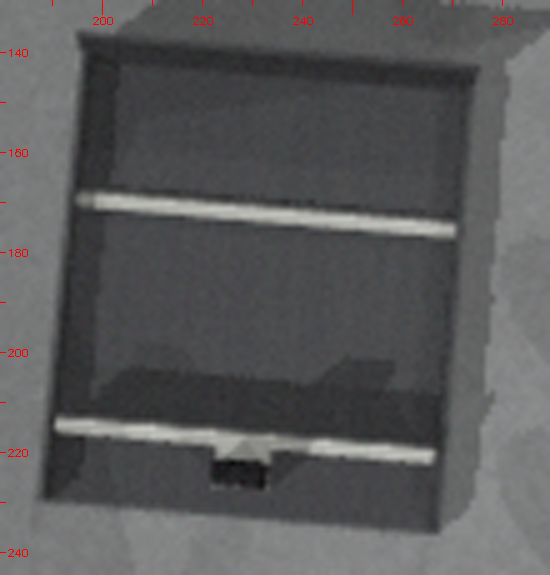

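View pics/c_sc_f.png

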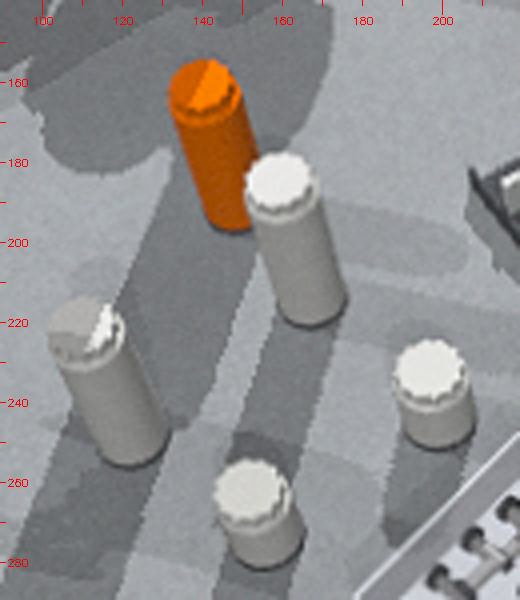

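View pics/c_sc_t.png

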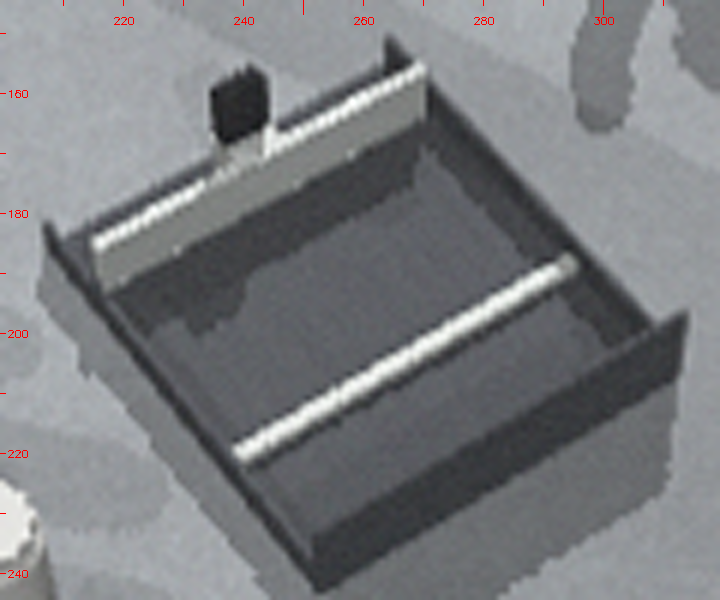

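Confirmed in the crops: the plain white tall filters are at top pixels (333,232) and (402,226), the short ones at (320.5,178) and (376.5,178). The orange and turquoise ones don't match by colour. Next I'll triangulate and fit the tray.

```bash
cat > geo.py <<'E'
import numpy as np,cv2
from scipy.optimize import least_squares
def cal(p): d=np.load(p); return d['K'],d['dist'],d['T']
def proj(c,P): 
    K,D,T=c; r,_=cv2.Rodrigues(T[:3,:3]); return cv2.projectPoints(np.asarray(P,float).reshape(-1,1,3),r,T[:3,3],K,D)[0].reshape(-1,2)
def ray(c,uv,z):
    K,D,T=c; n=cv2.undistortPoints(np.array([[uv]],float),K,D).ravel(); R=T[:3,:3]
    C=-R.T@T[:3,3]; d=R.T@np.array([n[0],n[1],1]); return C+d*(z-C[2])/d[2]
def tri(cs,uvs):
    f=lambda P:np.concatenate([proj(c,P)[0]-u for c,u in zip(cs,uvs)])
    s=least_squares(f,[.5,0,.1]); return s.x,s.fun
E
cat > m1.py <<'E'
from geo import *
top=cal('pics/a_top.npz'); sc=cal('pics/a_scene.npz')
for n,h,a,b in [('tall1',.16,(333.3,232.3),(159.8,184.8)),('tall2',.16,(402.2,225.8),(111.2,221.5)),('short1',.075,(320.5,177.8),(197.3,232)),('short2',.075,(376.5,178.3),(152.5,262))]:
    P,f=tri([top,sc],[np.array(a),np.array(b)])
    print(n,P.round(4),'res',f.round(2),'top@h',ray(top,a,h)[:2].round(4),'sc@h',ray(sc,b,h)[:2].round(4))
t=lambda x,y:(180+x/5-.5+.1,130+y/5-.5+.1)
s=lambda x,y:(200+x/6-.42,145+y/6-.42)
obs=[(top,t(77,199),(.032,.111,.012)),(top,t(456,230),(.032,-.111,.012)),
(top,t(42,500),(-.145,.115,.025)),(top,t(438,533),(-.145,-.115,.025)),
(top,t(77,32),(.12,.115,.06)),(top,t(480,68),(.12,-.115,.06)),
(sc,s(45,222),(-.145,-.115,.025)),(sc,s(388,36),(-.145,.115,.025)),(sc,s(687,312),(.12,.115,.06)),(sc,s(315,540),(.12,-.115,.06)),
(sc,s(238,453),(.032,-.111,.012)),(sc,s(575,264),(.032,.111,.012))]
def W(p,q): c,s_=np.cos(p[2]),np.sin(p[2]); return [p[0]+c*q[0]-s_*q[1],p[1]+s_*q[0]+c*q[1],q[2]]
f=lambda p:np.concatenate([proj(c,W(p,q))[0]-np.array(u) for c,u,q in obs])
r=least_squares(f,[.45,.1,0],loss='soft_l1'); print('tray',r.x.round(4)); print(f(r.x).reshape(-1,2).round(1).tolist())
p=r.x; np.save('tray.npy',p)
# fence: top rear edge etc; grip top centre
for nm,c,u in [('fence L top',top,t(55,424)),('fence R top',top,t(434,457))]:
    w=ray(c,u,.045); d=w[:2]-p[:2]; cc,ss=np.cos(p[2]),np.sin(p[2]); print(nm,(cc*d[0]+ss*d[1]).round(4),(-ss*d[0]+cc*d[1]).round(4))
E
python3 m1.py
```

```text
tall1 [ 0.4405 -0.1755  0.1539] res [ 0.06  0.04  0.09 -0.  ] top@h [ 0.4405 -0.174 ] sc@h [ 0.4448 -0.1775]
tall2 [ 0.4532 -0.3523  0.1521] res [-0.15 -0.09 -0.2  -0.01] top@h [ 0.4528 -0.3497] sc@h [ 0.4593 -0.353 ]
short1 [ 0.5936 -0.165   0.0688] res [-0.02 -0.01 -0.03  0.  ] top@h [ 0.5927 -0.1639] sc@h [ 0.5971 -0.1667]
short2 [ 0.5889 -0.3211  0.0682] res [-0.09 -0.06 -0.11  0.  ] top@h [ 0.5877 -0.3192] sc@h [ 0.5929 -0.3219]
tray [ 0.5921  0.0827 -0.1081]
[[0.1, -0.3], [0.0, -0.1], [-0.9, -0.1], [0.5, 0.1], [-0.2, -0.4], [0.2, -0.8], [-0.7, -0.1], [0.3, -0.4], [0.2, -0.1], [0.2, -1.0], [-1.7, 0.8], [-0.3, -1.1]]
fence L top -0.1025 0.1067
fence R top -0.103 -0.1068
```

The tray fit agrees to about 1 px, and the fence reads −0.103, which is open. The filter tops triangulate within 2–7 mm of their known heights. The scene-image centres lean towards that camera, so I'll weight the top view more.

Plan: hold one tool orientation throughout, with the jaws along tray y.

```bash
cat > go.py <<'E'
import sys,numpy as np
from scipy.spatial.transform import Rotation as R
from plant import telemetry
p=np.load('tray.npy'); th=p[2]
def tw(x,y,z): c,s=np.cos(th),np.sin(th); return np.array([p[0]+c*x-s*y,p[1]+s*x+c*y,z])
PT={'tall1':(.4415,-.175,.1),'tall2':(.4545,-.351,.1),'short1':(.594,-.165,.022),'short2':(.589,-.320,.022)}
def rot():
    s=telemetry.sense(); q=s['tool_rot']; return s,R.from_quat([q[1],q[2],q[3],q[0]])
if __name__=='__main__':
    s,r=rot(); M=r.as_matrix(); print('axes x',M[:,0].round(3),'y',M[:,1].round(3),'z',M[:,2].round(3),'tcp',np.round(s['tcp_pos'],4),'F',np.round(s['ft_force'],2),'w',round(s['grip_width'],4),'t',s['clock'])
    # desired: x down, y along +-tray y
    Y=np.array([-np.sin(th),np.cos(th),0])*np.sign(M[:,1]@np.array([-np.sin(th),np.cos(th),0])); X=np.array([0,0,-1.]); D=np.stack([X,Y,np.cross(X,Y)],1)
    print('turn (tool axes)',(r.inv()*R.from_matrix(D)).as_rotvec().round(3))
    a=sys.argv[1:]
    if a:
        if a[0] in PT: g=np.array(PT[a[0]])
        elif a[0]=='t': g=tw(*map(float,a[1:4]))
        else: g=np.array(list(map(float,a[1:4])))
        if len(a)==2: g[2]=float(a[1])
        print('goal',g.round(4),'shift now-axes cm',(M.T@(g-s['tcp_pos'])*100).round(2),'shift aligned-axes cm',(D.T@(g-s['tcp_pos'])*100).round(2))
E
python3 go.py tall2 .19; python3 go.py tall1 .19
```

```text
axes x [-0.001  0.002 -1.   ] y [-0.305  0.952  0.002] z [ 0.952  0.305 -0.   ] tcp [ 0.1904 -0.5948  0.2305] F [0.19 0.23 0.73] w 0.0852 t 0.15
turn (tool axes) [ 0.418 -0.    -0.002]
goal [ 0.4545 -0.351   0.19  ] shift now-axes cm [ 4.07 15.17 32.58] shift aligned-axes cm [ 4.05 27.09 23.62]
axes x [-0.001  0.002 -1.   ] y [-0.305  0.952  0.002] z [ 0.952  0.305 -0.   ] tcp [ 0.1904 -0.5948  0.2305] F [0.19 0.23 0.73] w 0.0852 t 0.15
turn (tool axes) [ 0.418 -0.    -0.002]
goal [ 0.4415 -0.175   0.19  ] shift now-axes cm [ 4.1  32.33 36.71] shift aligned-axes cm [ 4.05 44.45 20.43]
```

Request:
move_arm([
  [[0, 0, 0], [0.14, 0, 0], 1],
  [[0, 0, 0], [0.14, 0, 0], 1],
  [[0, 0, 0], [0.138, 0, 0], 1],
  [[0, 3.8, 3.3], [0, 0, 0], 1],
  [[0, 3.9, 3.4], [0, 0, 0], 1],
  [[0, 3.9, 3.4], [0, 0, 0], 1],
  [[0, 3.9, 3.4], [0, 0, 0], 1],
  [[0, 3.9, 3.4], [0, 0, 0], 1],
  [[0, 3.9, 3.4], [0, 0, 0], 1],
  [[0, 3.8, 3.3], [0, 0, 0], 1],
  [[0, 0, 0], [0, 0, 0], 1],
  [[0, 0, 0], [0, 0, 0], 1],
])

```text
clock: 1.65
tcp_pos: [0.4542, -0.3511, 0.231]
tool_rot: [0.706, 0.038, 0.706, -0.038]
ft_force: [-0.7, -0.9, -0.6]
grip_width: 0.0856
```

```bash
python3 snap.py b wrist; python3 go.py tall2
```

```text
{'clock': 1.7, 'tcp_pos': [0.4539, -0.3515, 0.2311], 'tool_rot': [0.7058, 0.0385, 0.7063, -0.0383], 'ft_force': [-0.399, 0.2039, -0.6834], 'grip_width': 0.0855, 'joint_pos': [-0.3769, 0.2989, -0.1203, 0.0, -1.1523, -1.3026]}
axes x [-0.001  0.    -1.   ] y [0.109 0.994 0.   ] z [ 0.994 -0.109 -0.001] tcp [ 0.4539 -0.3515  0.2311] F [-0.4   0.2  -0.68] w 0.0855 t 1.7
turn (tool axes) [-0.001 -0.001 -0.   ]
goal [ 0.4545 -0.351   0.1   ] shift now-axes cm [13.11  0.06  0.07] shift aligned-axes cm [13.11  0.06  0.06]
```

View pics/b_wrist.png

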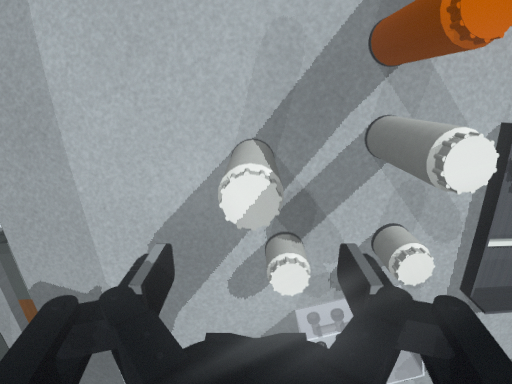

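The wrist view shows the tall_2 top at about (250,199), centred between the fingers. The orange one is at upper right and tall_1 at (468,163). I'll cross-check with this calibration.

Run:
```python
from geo import *
w=cal('pics/b_wrist.npz')
for n,u,h in [('tall2',(250,199),.16),('tall1',(469,163),.16),('short2',(290,276),.075),('short1',(413,266),.075)]: print(n,ray(w,u,h).round(4))
```

```text
tall2 [ 0.4521 -0.354   0.16  ]
tall1 [ 0.441  -0.1788  0.16  ]
short2 [ 0.5864 -0.3218  0.075 ]
short1 [ 0.591  -0.1698  0.075 ]
```

Request:
move_arm([
  [[4, -0.1, 0], [0, 0, 0], 1],
  [[4, 0, 0], [0, 0, 0], 1],
  [[3, 0, 0], [0, 0, 0], 1],
  [[2.1, 0, 0], [0, 0, 0], 1],
  [[0, 0, 0], [0, 0, 0], 1],
  [[0, 0, 0], [0, 0, 0], 0.3],
  [[0, 0, 0], [0, 0, 0], 0.3],
  [[0, 0, 0], [0, 0, 0], 0.3],
  [[0, 0, 0], [0, 0, 0], 0.3],
  [[0, 0, 0], [0, 0, 0], 0.3],
], squeeze=45)

```text
clock: 2.95
tcp_pos: [0.4552, -0.3533, 0.1021]
tool_rot: [0.707, 0.037, 0.705, -0.039]
ft_force: [-0.4, -3.4, 5.9]
grip_width: 0.0554
```

```bash
python3 snap.py c wrist
```

```text
{'clock': 3.0, 'tcp_pos': [0.4552, -0.3533, 0.1021], 'tool_rot': [0.707, 0.0371, 0.7051, -0.0388], 'ft_force': [-1.4347, -2.6042, 6.3629], 'grip_width': 0.0551, 'joint_pos': [-0.3783, 0.4253, -0.2868, 0.0018, -0.8554, -1.3011]}
```

View pics/c_wrist.png

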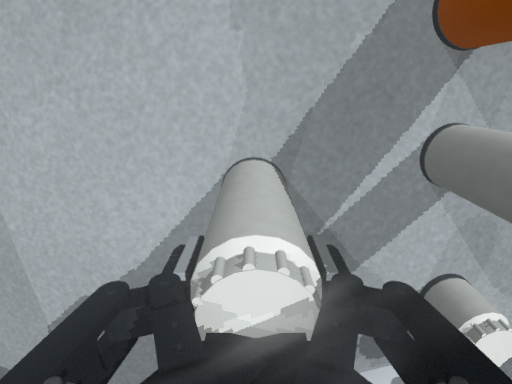

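Grip width is 55 mm on the can. Lifting.

Request:
move_arm([
  [[-1.5, 0, 0], [0, 0, 0], 0.3],
  [[-3, 0, 0], [0, 0, 0], 0.3],
  [[-4, 0, 0], [0, 0, 0], 0.3],
  [[-1, 0, 0], [0, 0, 0], 0.3],
  [[0, 0, 0], [0, 0, 0], 0.3],
])

```text
clock: 3.62
tcp_pos: [0.4538, -0.3514, 0.1945]
tool_rot: [0.706, 0.039, 0.706, -0.038]
ft_force: [1.5, -0.5, -6.1]
grip_width: 0.0552
```

```bash
python3 snap.py d wrist scene;python3 go.py t .075 .05 .195
```

```text
{'clock': 3.725, 'tcp_pos': [0.4531, -0.3513, 0.193], 'tool_rot': [0.7047, 0.0394, 0.7074, -0.0375], 'ft_force': [0.295, 0.1963, -6.0053], 'grip_width': 0.055, 'joint_pos': [-0.3777, 0.33, -0.1752, -0.0015, -1.0701, -1.3011]}
axes x [-0.004  0.003 -1.   ] y [0.109 0.994 0.002] z [ 0.994 -0.109 -0.004] tcp [ 0.4531 -0.3513  0.193 ] F [ 0.29  0.2  -6.01] w 0.055 t 3.725
turn (tool axes) [-0.001 -0.004 -0.002]
goal [0.672  0.1243 0.195 ] shift now-axes cm [-0.15 49.65 16.6 ] shift aligned-axes cm [-0.2  49.64 16.63]
```

View pics/d_scene.png

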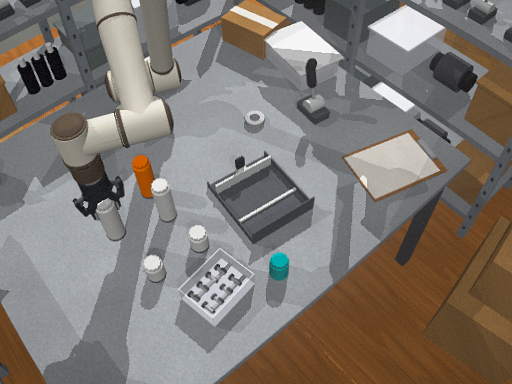

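Request:
move_arm([
  [[-2, 1.0, 1.0], [0, 0, 0], 0.3],
  [[-2, 3.0, 2.6], [0, 0, 0], 0.3],
  [[0, 4.5, 2.5], [0, 0, 0], 0.3],
  [[0, 5.0, 1.5], [0, 0, 0], 0.3],
  [[0, 5.0, 1.5], [0, 0, 0], 0.3],
  [[0, 5.0, 1.5], [0, 0, 0], 0.3],
  [[0, 5.0, 1.5], [0, 0, 0], 0.3],
  [[0, 5.0, 1.5], [0, 0, 0], 0.3],
  [[0, 5.0, 1.0], [0, 0, 0], 0.3],
  [[0, 5.0, 1.0], [0, 0, 0], 0.3],
  [[0, 3.5, 0.6], [0, 0, 0], 0.3],
  [[0, 2.0, 0.4], [0, 0, 0], 0.3],
  [[0, 0.6, 0], [0, 0, 0], 0.3],
  [[0, 0, 0], [0, 0, 0], 0.3],
  [[0, 0, 0], [0, 0, 0], 0.3],
])

```text
clock: 5.6
tcp_pos: [0.6727, 0.1215, 0.2354]
tool_rot: [0.706, 0.039, 0.706, -0.039]
ft_force: [-0.4, 0.5, -5.0]
grip_width: 0.0547
```

```bash
python3 snap.py e wrist top;python3 go.py t .075 .05 .106
```

```text
{'clock': 5.7, 'tcp_pos': [0.6728, 0.1217, 0.2357], 'tool_rot': [0.7061, 0.0388, 0.706, -0.0387], 'ft_force': [-0.3375, 0.3603, -4.3302], 'grip_width': 0.0553, 'joint_pos': [0.4148, 0.4835, 0.1767, 0.0, -1.2638, -2.0953]}
axes x [ 0.  0. -1.] y [0.109 0.994 0.   ] z [ 0.994 -0.109  0.   ] tcp [0.6728 0.1217 0.2357] F [-0.34  0.36 -4.33] w 0.0553 t 5.7
turn (tool axes) [-0.002  0.    -0.   ]
goal [0.672  0.1243 0.106 ] shift now-axes cm [12.97  0.26 -0.11] shift aligned-axes cm [12.97  0.26 -0.11]
```

View pics/e_wrist.png

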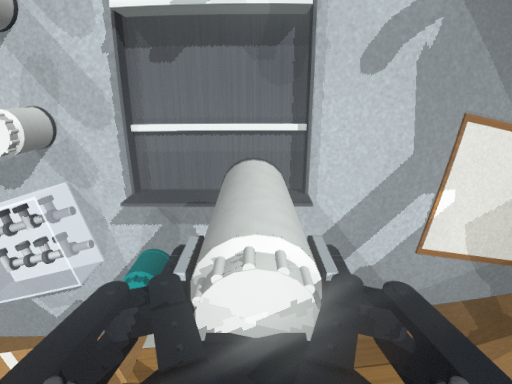

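View pics/e_top.png

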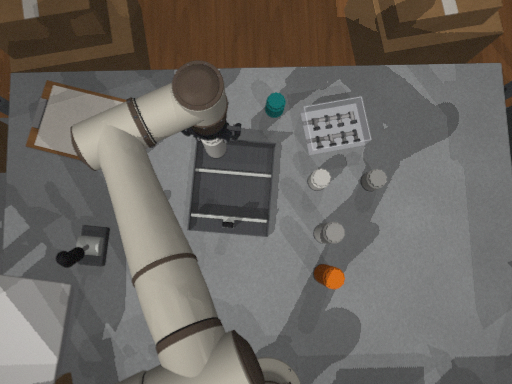

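Run:
```python
from geo import *; from go import tw
w=cal('pics/e_wrist.npz')
for q in [(.032,-.111,.012),(.032,.111,.012),(-.145,0,.004)]: print(proj(w,tw(*q)).round(1))
print(tw(.032,-.111,.012),ray(w,(132,128),.012),tw(.032,.111,.012),ray(w,(306,127),.012))
```

```text
[[129.6 127. ]]
[[305.4 126. ]]
[[212.6 -30.7]]
[ 0.61188924 -0.0310873   0.012     ] [ 0.61353427 -0.02826722  0.012     ] [0.63584976 0.18961588 0.012     ] [0.6372208  0.19031519 0.012     ]
```

Request:
move_arm([
  [[2, 0.2, -0.1], [0, 0, 0], 0.3],
  [[4, 0, 0], [0, 0, 0], 0.3],
  [[3.5, 0, 0], [0, 0, 0], 0.3],
  [[1.7, 0, 0], [0, 0, 0], 0.3],
  [[0.7, 0, 0], [0, 0, 0], 0.3],
  [[0.3, 0, 0], [0, 0, 0], 0.3],
  [[0.1, 0, 0], [0, 0, 0], 0.3],
  [[0, 0, 0], [0, 0, 0], 0.3],
])

```text
clock: 6.7
tcp_pos: [0.6726, 0.1251, 0.1134]
tool_rot: [0.707, 0.038, 0.705, -0.038]
ft_force: [-0.0, 0.4, -5.1]
grip_width: 0.0551
```

Request:
move_arm([
  [[0.25, 0, 0], [0, 0, 0], 0.3],
  [[0.15, 0, 0], [0, 0, 0], 0.3],
  [[0.1, 0, 0], [0, 0, 0], 0.3],
  [[0, 0, 0], [0, 0, 0], 0.3],
])

```text
clock: 7.2
tcp_pos: [0.6721, 0.125, 0.1071]
tool_rot: [0.706, 0.038, 0.706, -0.038]
ft_force: [-0.1, -0.2, -5.4]
grip_width: 0.055
```

Request:
move_arm([
  [[0.05, 0, 0], [0, 0, 0], 0.3],
  [[0.05, 0, 0], [0, 0, 0], 0.3],
  [[0, 0, 0], [0, 0, 0], 0.3],
])

```text
clock: 7.58
tcp_pos: [0.6722, 0.125, 0.1063]
tool_rot: [0.706, 0.038, 0.706, -0.038]
ft_force: [-0.0, -0.4, -4.7]
grip_width: 0.0553
```

Request:
move_arm([
  [[0.05, 0, 0], [0, 0, 0], 0.3],
  [[0.05, 0, 0], [0, 0, 0], 0.3],
  [[0, 0, 0], [0, 0, 0], 0.3],
])

```text
clock: 7.95
tcp_pos: [0.6724, 0.125, 0.1061]
tool_rot: [0.706, 0.038, 0.706, -0.038]
ft_force: [-1.4, -1.5, -0.6]
grip_width: 0.0552
```

It's seated on the floor: the force went from −5 to −0.6 N. Release and lift.

Request:
move_arm([
  [[0, 0, 0], [0, 0, 0], 0.8],
  [[0, 0, 0], [0, 0, 0], 1],
  [[0, 0, 0], [0, 0, 0], 1],
  [[0, 0, 0], [0, 0, 0], 1],
  [[-2, 0, 0], [0, 0, 0], 1],
  [[-4, 0, 0], [0, 0, 0], 1],
  [[-4, 0, 0], [0, 0, 0], 1],
  [[-1.5, 0, 0], [0, 0, 0], 1],
  [[0, 0, 0], [0, 0, 0], 1],
])

```text
clock: 9.07
tcp_pos: [0.6724, 0.1252, 0.221]
tool_rot: [0.707, 0.039, 0.706, -0.038]
ft_force: [-0.3, 0.7, -0.8]
grip_width: 0.0854
```

```bash
python3 snap.py f wrist;python3 go.py x .4415 -.177 .222
```

```text
{'clock': 9.125, 'tcp_pos': [0.6716, 0.125, 0.2193], 'tool_rot': [0.7056, 0.0384, 0.7066, -0.0383], 'ft_force': [-1.0089, -0.0356, -0.9495], 'grip_width': 0.0854, 'joint_pos': [0.4198, 0.4927, 0.1514, -0.0008, -1.2307, -2.0988]}
axes x [-0.001  0.    -1.   ] y [0.108 0.994 0.   ] z [ 0.994 -0.108 -0.001] tcp [0.6716 0.125  0.2193] F [-1.01 -0.04 -0.95] w 0.0854 t 9.125
turn (tool axes) [-0.    -0.001 -0.   ]
goal [ 0.4415 -0.177   0.222 ] shift now-axes cm [ -0.24 -32.51 -19.61] shift aligned-axes cm [ -0.27 -32.51 -19.62]
```

View pics/f_wrist.png

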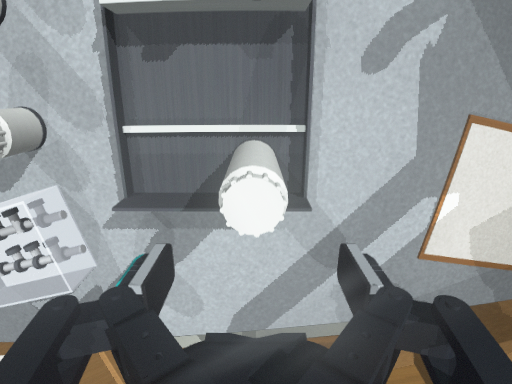

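The first tall filter stands upright in the back bay on its left side, with its top at (253,203). Now the second tall one.

Request:
move_arm([
  [[0, -2, -1.2], [0, 0, 0], 1],
  [[0, -4.5, -2.7], [0, 0, 0], 1],
  [[0, -5, -3], [0, 0, 0], 1],
  [[0, -5, -3], [0, 0, 0], 1],
  [[0, -5, -3], [0, 0, 0], 1],
  [[0, -5, -3], [0, 0, 0], 1],
  [[0, -4, -2.5], [0, 0, 0], 1],
  [[0, -2, -1.2], [0, 0, 0], 1],
  [[0, 0, 0], [0, 0, 0], 1],
  [[0, 0, 0], [0, 0, 0], 1],
])

```text
clock: 10.38
tcp_pos: [0.442, -0.1766, 0.2193]
tool_rot: [0.705, 0.038, 0.707, -0.038]
ft_force: [-0.1, -0.6, 0.3]
grip_width: 0.0855
```

```bash
python3 snap.py g wrist;python3 go.py x .4415 -.177 .1
```

```text
{'clock': 10.425, 'tcp_pos': [0.4423, -0.1764, 0.2195], 'tool_rot': [0.7055, 0.0381, 0.7066, -0.038], 'ft_force': [0.0857, -0.3231, 0.9644], 'grip_width': 0.0852, 'joint_pos': [-0.0375, 0.1407, -0.3606, -0.0003, -1.071, -1.6409]}
axes x [-0.002  0.    -1.   ] y [0.107 0.994 0.   ] z [ 0.994 -0.107 -0.002] tcp [ 0.4423 -0.1764  0.2195] F [ 0.09 -0.32  0.96] w 0.0852 t 10.425
turn (tool axes) [ 0.    -0.002 -0.   ]
goal [ 0.4415 -0.177   0.1   ] shift now-axes cm [11.95 -0.07 -0.06] shift aligned-axes cm [11.95 -0.06 -0.08]
```

View pics/g_wrist.png

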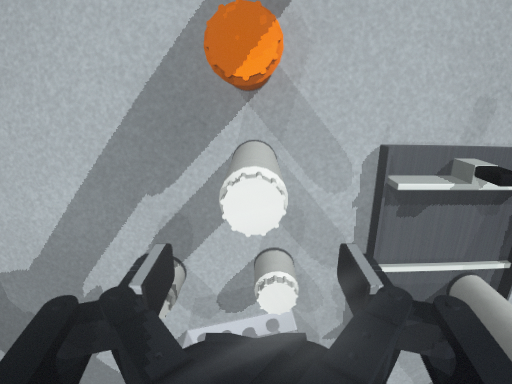

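Centred over tall_1, top at (253,203). The orange look-alike at (243,42) is clear, about 100 mm nearer the robot.

Request:
move_arm([
  [[4, -0.05, 0], [0, 0, 0], 1],
  [[4, 0, 0], [0, 0, 0], 1],
  [[2.5, 0, 0], [0, 0, 0], 1],
  [[1.4, 0, 0], [0, 0, 0], 1],
  [[0, 0, 0], [0, 0, 0], 1],
  [[0, 0, 0], [0, 0, 0], 0.3],
  [[0, 0, 0], [0, 0, 0], 0.3],
  [[0, 0, 0], [0, 0, 0], 0.3],
  [[0, 0, 0], [0, 0, 0], 0.3],
  [[0, 0, 0], [0, 0, 0], 0.3],
])

```text
clock: 11.68
tcp_pos: [0.4431, -0.1777, 0.1026]
tool_rot: [0.707, 0.038, 0.705, -0.038]
ft_force: [-0.2, -0.9, 5.5]
grip_width: 0.0552
```

Request:
move_arm([
  [[-1.5, 0, 0], [0, 0, 0], 0.3],
  [[-3, 0, 0], [0, 0, 0], 0.3],
  [[-4, 0, 0], [0, 0, 0], 0.3],
  [[-4, 0, 0], [0, 0, 0], 0.3],
  [[-1, 0, 0], [0, 0, 0], 0.3],
  [[0, 0, 0], [0, 0, 0], 0.3],
])

```text
clock: 12.42
tcp_pos: [0.4413, -0.1771, 0.2352]
tool_rot: [0.706, 0.039, 0.707, -0.038]
ft_force: [-0.6, 0.3, -4.5]
grip_width: 0.0552
```

```bash
python3 go.py t .075 -.05 .235
```

```text
axes x [-0.001  0.001 -1.   ] y [0.109 0.994 0.001] z [ 0.994 -0.109 -0.001] tcp [ 0.4413 -0.1771  0.2352] F [-0.62  0.3  -4.48] w 0.0552 t 12.425
turn (tool axes) [-0.001 -0.001 -0.001]
goal [0.6612 0.0249 0.235 ] shift now-axes cm [1.000e-02 2.247e+01 1.966e+01] shift aligned-axes cm [2.000e-02 2.245e+01 1.968e+01]
```

Request:
move_arm([
  [[0, 1.0, 0.9], [0, 0, 0], 0.3],
  [[0, 3.0, 2.6], [0, 0, 0], 0.3],
  [[0, 4.0, 3.5], [0, 0, 0], 0.3],
  [[0, 4.0, 3.5], [0, 0, 0], 0.3],
  [[0, 4.0, 3.5], [0, 0, 0], 0.3],
  [[0, 3.5, 3.1], [0, 0, 0], 0.3],
  [[0, 2.0, 1.8], [0, 0, 0], 0.3],
  [[0, 0.9, 0.7], [0, 0, 0], 0.3],
  [[0, 0, 0], [0, 0, 0], 0.3],
  [[0, 0, 0], [0, 0, 0], 0.3],
])

```text
clock: 13.68
tcp_pos: [0.6604, 0.0234, 0.2359]
tool_rot: [0.706, 0.038, 0.707, -0.039]
ft_force: [0.5, -0.6, -4.1]
grip_width: 0.0552
```

```bash
python3 snap.py h wrist;python3 go.py t .075 -.05 .1066
```

```text
{'clock': 13.725, 'tcp_pos': [0.6605, 0.0233, 0.2364], 'tool_rot': [0.7059, 0.0385, 0.7062, -0.0386], 'ft_force': [0.1527, -0.2821, -3.6964], 'grip_width': 0.0551, 'joint_pos': [0.2795, 0.4435, 0.1133, -0.0001, -1.2411, -1.9593]}
axes x [-0.001 -0.    -1.   ] y [ 0.109  0.994 -0.   ] z [ 0.994 -0.109 -0.001] tcp [0.6605 0.0233 0.2364] F [ 0.15 -0.28 -3.7 ] w 0.0551 t 13.725
turn (tool axes) [-0.001 -0.001  0.   ]
goal [0.6612 0.0249 0.1066] shift now-axes cm [12.98  0.17  0.07] shift aligned-axes cm [12.98  0.17  0.06]
```

View pics/h_wrist.png

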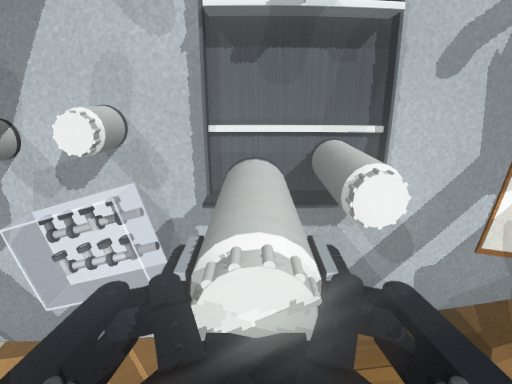

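Request:
move_arm([
  [[2, 0.1, 0.05], [0, 0, 0], 0.3],
  [[4, 0, 0], [0, 0, 0], 0.3],
  [[3.5, 0, 0], [0, 0, 0], 0.3],
  [[1.7, 0, 0], [0, 0, 0], 0.3],
  [[0.8, 0, 0], [0, 0, 0], 0.3],
  [[0.4, 0, 0], [0, 0, 0], 0.3],
  [[0.2, 0, 0], [0, 0, 0], 0.3],
  [[0.1, 0, 0], [0, 0, 0], 0.3],
  [[0, 0, 0], [0, 0, 0], 0.3],
])

```text
clock: 14.85
tcp_pos: [0.662, 0.0251, 0.1098]
tool_rot: [0.706, 0.038, 0.706, -0.038]
ft_force: [-0.6, 0.8, -4.2]
grip_width: 0.0555
```

Request:
move_arm([
  [[0.1, 0, 0], [0, 0, 0], 0.3],
  [[0.1, 0, 0], [0, 0, 0], 0.3],
  [[0.05, 0, 0], [0, 0, 0], 0.3],
  [[0.05, 0, 0], [0, 0, 0], 0.3],
  [[0, 0, 0], [0, 0, 0], 0.3],
])

```text
clock: 15.48
tcp_pos: [0.6619, 0.025, 0.1068]
tool_rot: [0.706, 0.038, 0.706, -0.038]
ft_force: [-0.6, -0.4, -0.7]
grip_width: 0.0552
```

Contact: −4.2 to −0.7 N at the expected height. Release and rise, then go to short_1.

Request:
move_arm([
  [[0, 0, 0], [0, 0, 0], 0.8],
  [[0, 0, 0], [0, 0, 0], 0.9],
  [[0, 0, 0], [0, 0, 0], 0.9],
  [[0, 0, 0], [0, 0, 0], 0.9],
  [[-2, 0, 0], [0, 0, 0], 0.9],
  [[-4, 0, 0], [0, 0, 0], 0.9],
  [[-4, 0, 0], [0, 0, 0], 0.9],
  [[-1.5, 0, 0], [0, 0, 0], 1],
  [[0, 0, 0], [0, 0, 0], 1],
])

```text
clock: 16.6
tcp_pos: [0.662, 0.0252, 0.222]
tool_rot: [0.707, 0.039, 0.705, -0.038]
ft_force: [-0.2, -0.1, 0.3]
grip_width: 0.0853
```

```bash
python3 snap.py i wrist;python3 go.py x .5925 -.167 .222
```

```text
{'clock': 16.65, 'tcp_pos': [0.6613, 0.0251, 0.2204], 'tool_rot': [0.7056, 0.0385, 0.7066, -0.0382], 'ft_force': [0.6037, -0.2625, -0.48], 'grip_width': 0.0853, 'joint_pos': [0.2815, 0.4551, 0.092, -0.0008, -1.2089, -1.9605]}
axes x [-0.001  0.    -1.   ] y [0.108 0.994 0.   ] z [ 0.994 -0.108 -0.001] tcp [0.6613 0.0251 0.2204] F [ 0.6  -0.26 -0.48] w 0.0853 t 16.65
turn (tool axes) [-0.    -0.001 -0.   ]
goal [ 0.5925 -0.167   0.222 ] shift now-axes cm [ -0.16 -19.84  -4.75] shift aligned-axes cm [ -0.16 -19.84  -4.76]
```

View pics/i_wrist.png

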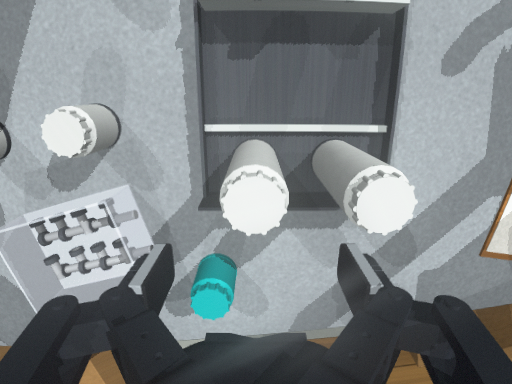

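Both tall filters stand upright behind the rib, tops at (254,203) and (385,200). Now to short_1 at (68,132).

Request:
move_arm([
  [[0, -2, -0.8], [0, 0, 0], 1],
  [[0, -4.5, -1], [0, 0, 0], 1],
  [[0, -5, -1], [0, 0, 0], 1],
  [[0, -4.5, -1], [0, 0, 0], 1],
  [[1, -2.5, -0.7], [0, 0, 0], 1],
  [[3, -1.3, -0.3], [0, 0, 0], 1],
  [[3, 0, 0], [0, 0, 0], 1],
  [[1, 0, 0], [0, 0, 0], 1],
  [[0, 0, 0], [0, 0, 0], 1],
])

```text
clock: 17.77
tcp_pos: [0.592, -0.1669, 0.1404]
tool_rot: [0.705, 0.038, 0.707, -0.038]
ft_force: [0.2, 0.4, -0.3]
grip_width: 0.0853
```

```bash
python3 snap.py j wrist;python3 go.py x .5925 -.167 .022
```

```text
{'clock': 17.825, 'tcp_pos': [0.5928, -0.1669, 0.1416], 'tool_rot': [0.7061, 0.0379, 0.7061, -0.0383], 'ft_force': [0.074, 1.2731, 0.7224], 'grip_width': 0.0853, 'joint_pos': [-0.0116, 0.4432, -0.1384, 0.0006, -0.9891, -1.6673]}
axes x [ 0. -0. -1.] y [ 0.108  0.994 -0.   ] z [ 0.994 -0.108  0.   ] tcp [ 0.5928 -0.1669  0.1416] F [0.07 1.27 0.72] w 0.0853 t 17.825
turn (tool axes) [0. 0. 0.]
goal [ 0.5925 -0.167   0.022 ] shift now-axes cm [ 1.196e+01 -1.000e-02 -3.000e-02] shift aligned-axes cm [11.96 -0.02 -0.03]
```

View pics/j_wrist.png

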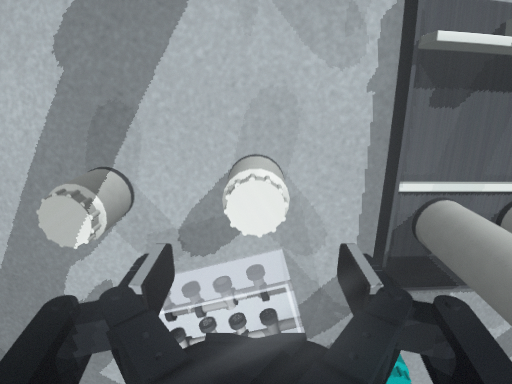

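Run:
```python
from geo import *; from go import tw
w=cal('pics/j_wrist.npz'); t=cal('pics/a_top.npz')
for u in [(283,250),(170,275)]: print(ray(w,u,.065).round(4))
for u in [(310,154),(370,142),(303,104)]: print('top',ray(t,u,.065).round(4))
print(ray(w,(257,202),.075),ray(w,(72,218),.075))
```

```text
[ 0.6404 -0.1473  0.065 ]
[ 0.6551 -0.2493  0.065 ]
top [ 0.6623 -0.1393  0.065 ]
top [ 0.693  -0.3102  0.065 ]
top [ 0.8077 -0.1254  0.065 ]
[ 0.59074383 -0.1644681   0.075     ] [ 0.58864276 -0.31485239  0.075     ]
```

The box's near corner is at x≥0.64, 65 mm high. The fingers reach about 0.61 and the gripper body stays above 0.095, so it's clear.

Request:
move_arm([
  [[3.5, 0.1, 0], [0, 0, 0], 1],
  [[4, 0, 0], [0, 0, 0], 1],
  [[2.5, 0, 0], [0, 0, 0], 1],
  [[1.5, 0, 0], [0, 0, 0], 1],
  [[0.4, 0, 0], [0, 0, 0], 1],
  [[0, 0, 0], [0, 0, 0], 1],
  [[0, 0, 0], [0, 0, 0], 0.3],
  [[0, 0, 0], [0, 0, 0], 0.3],
  [[0, 0, 0], [0, 0, 0], 0.3],
  [[0, 0, 0], [0, 0, 0], 0.3],
  [[0, 0, 0], [0, 0, 0], 0.3],
])

```text
clock: 19.2
tcp_pos: [0.5937, -0.1658, 0.0237]
tool_rot: [0.707, 0.038, 0.705, -0.038]
ft_force: [-0.7, -0.6, 6.0]
grip_width: 0.055
```

Request:
move_arm([
  [[-1.5, 0, 0], [0, 0, 0], 0.3],
  [[-3, 0, 0], [0, 0, 0], 0.3],
  [[-3.5, 0, 0], [0, 0, 0], 0.3],
  [[-1.5, 0, 0], [0, 0, 0], 0.3],
  [[0, 0, 0], [0, 0, 0], 0.3],
])

```text
clock: 19.82
tcp_pos: [0.593, -0.1655, 0.118]
tool_rot: [0.707, 0.038, 0.705, -0.038]
ft_force: [-1.6, 0.7, -3.0]
grip_width: 0.0551
```

```bash
python3 snap.py k top; python3 go.py t -.009 .05 .118
```

```text
{'clock': 19.875, 'tcp_pos': [0.5921, -0.1654, 0.1166], 'tool_rot': [0.7057, 0.0387, 0.7065, -0.0382], 'ft_force': [-0.2305, 0.66, -2.6938], 'grip_width': 0.0553, 'joint_pos': [-0.0098, 0.4677, -0.1678, -0.0009, -0.9364, -1.6691]}
axes x [-0.001  0.001 -1.   ] y [0.109 0.994 0.001] z [ 0.994 -0.109 -0.001] tcp [ 0.5921 -0.1654  0.1166] F [-0.23  0.66 -2.69] w 0.0553 t 19.875
turn (tool axes) [-0.001 -0.001 -0.001]
goal [0.5885 0.1334 0.118 ] shift now-axes cm [-0.11 29.67 -3.6 ] shift aligned-axes cm [-0.14 29.67 -3.58]
```

View pics/k_top.png

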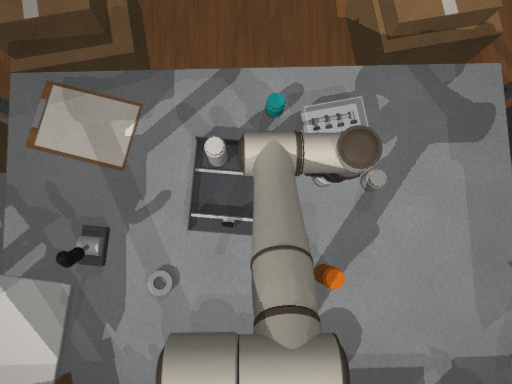

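Request:
move_arm([
  [[0, 1.0, -1.6], [0, 0, 0], 0.3],
  [[0, 2.5, -2.0], [0, 0, 0], 0.3],
  [[0, 4.0, 0], [0, 0, 0], 0.3],
  [[0, 4.5, 0], [0, 0, 0], 0.3],
  [[0, 4.5, 0], [0, 0, 0], 0.3],
  [[0, 4.5, 0], [0, 0, 0], 0.3],
  [[0, 4.0, 0], [0, 0, 0], 0.3],
  [[0, 3.0, 0], [0, 0, 0], 0.3],
  [[0, 1.5, 0], [0, 0, 0], 0.3],
  [[0, 0, 0], [0, 0, 0], 0.3],
  [[0, 0, 0], [0, 0, 0], 0.3],
])

```text
clock: 21.25
tcp_pos: [0.5884, 0.1304, 0.1168]
tool_rot: [0.706, 0.038, 0.707, -0.039]
ft_force: [0.1, 0.1, -3.1]
grip_width: 0.0554
```

```bash
python3 snap.py l wrist scene;python3 go.py t -.009 .05 .0277
```

```text
{'clock': 21.35, 'tcp_pos': [0.5886, 0.1303, 0.1172], 'tool_rot': [0.7058, 0.0387, 0.7063, -0.0389], 'ft_force': [-0.2735, 0.2276, -2.7081], 'grip_width': 0.0551, 'joint_pos': [0.4861, 0.4491, -0.199, -0.0001, -0.9234, -2.1666]}
axes x [-0.001 -0.    -1.   ] y [ 0.11   0.994 -0.   ] z [ 0.994 -0.11  -0.001] tcp [0.5886 0.1303 0.1172] F [-0.27  0.23 -2.71] w 0.0551 t 21.35
turn (tool axes) [-0.002 -0.001  0.   ]
goal [0.5885 0.1334 0.0277] shift now-axes cm [ 8.95  0.31 -0.04] shift aligned-axes cm [ 8.95  0.31 -0.05]
```

View pics/l_wrist.png

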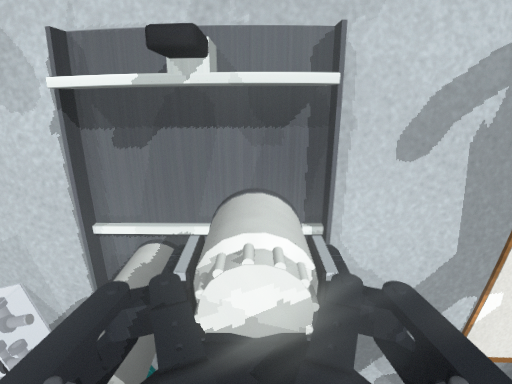

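View pics/l_scene.png

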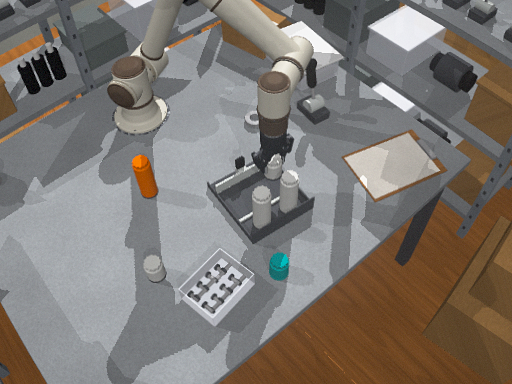

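Held upright. The front bay is clear, the fence is at row 80 and the rib at row 230. Lower.

Request:
move_arm([
  [[1.5, 0.2, -0.05], [0, 0, 0], 0.3],
  [[3, 0, 0], [0, 0, 0], 0.3],
  [[2, 0, 0], [0, 0, 0], 0.3],
  [[1, 0, 0], [0, 0, 0], 0.3],
  [[0.5, 0, 0], [0, 0, 0], 0.3],
  [[0.3, 0, 0], [0, 0, 0], 0.3],
  [[0.1, 0, 0], [0, 0, 0], 0.3],
  [[0, 0, 0], [0, 0, 0], 0.3],
])

```text
clock: 22.35
tcp_pos: [0.5889, 0.1337, 0.0338]
tool_rot: [0.706, 0.038, 0.706, -0.038]
ft_force: [0.4, 0.1, -0.9]
grip_width: 0.0549
```

Request:
move_arm([
  [[0.2, 0, 0], [0, 0, 0], 0.3],
  [[0.1, 0, 0], [0, 0, 0], 0.3],
  [[0.1, 0, 0], [0, 0, 0], 0.3],
  [[0, 0, 0], [0, 0, 0], 0.3],
])

```text
clock: 22.85
tcp_pos: [0.5885, 0.1336, 0.0292]
tool_rot: [0.706, 0.038, 0.706, -0.038]
ft_force: [0.7, 0.0, -3.0]
grip_width: 0.0552
```

Request:
move_arm([
  [[0.1, 0, 0], [0, 0, 0], 0.3],
  [[0.05, 0, 0], [0, 0, 0], 0.3],
  [[0.05, 0, 0], [0, 0, 0], 0.3],
  [[0, 0, 0], [0, 0, 0], 0.3],
])

```text
clock: 23.35
tcp_pos: [0.5886, 0.1335, 0.0277]
tool_rot: [0.706, 0.038, 0.706, -0.038]
ft_force: [-1.5, 0.6, 1.3]
grip_width: 0.0548
```

Contact: −3 to +1.3 N. Release and rise.

Request:
move_arm([
  [[0, 0, 0], [0, 0, 0], 0.75],
  [[0, 0, 0], [0, 0, 0], 0.85],
  [[0, 0, 0], [0, 0, 0], 0.85],
  [[0, 0, 0], [0, 0, 0], 0.85],
  [[-2, 0, 0], [0, 0, 0], 0.85],
  [[-4, 0, 0], [0, 0, 0], 0.85],
  [[-4, 0, 0], [0, 0, 0], 0.85],
  [[-1, 0, 0], [0, 0, 0], 0.85],
  [[0, 0, 0], [0, 0, 0], 0.85],
])

```text
clock: 24.48
tcp_pos: [0.5886, 0.1337, 0.1377]
tool_rot: [0.706, 0.039, 0.706, -0.038]
ft_force: [0.2, -0.2, -1.7]
grip_width: 0.0723
```

```bash
python3 snap.py m wrist;python3 go.py x .588 -.320 .138
```

```text
{'clock': 24.525, 'tcp_pos': [0.5879, 0.1334, 0.1365], 'tool_rot': [0.7056, 0.0383, 0.7066, -0.0385], 'ft_force': [0.3187, -0.2968, -0.5252], 'grip_width': 0.0725, 'joint_pos': [0.4911, 0.429, -0.1764, -0.0007, -0.9667, -2.1701]}
axes x [-0.001 -0.    -1.   ] y [ 0.108  0.994 -0.   ] z [ 0.994 -0.108 -0.001] tcp [0.5879 0.1334 0.1365] F [ 0.32 -0.3  -0.53] w 0.0725 t 24.525
turn (tool axes) [-0.    -0.001  0.   ]
goal [ 0.588 -0.32   0.138] shift now-axes cm [ -0.14 -45.07   4.92] shift aligned-axes cm [ -0.15 -45.07   4.9 ]
```

View pics/m_wrist.png

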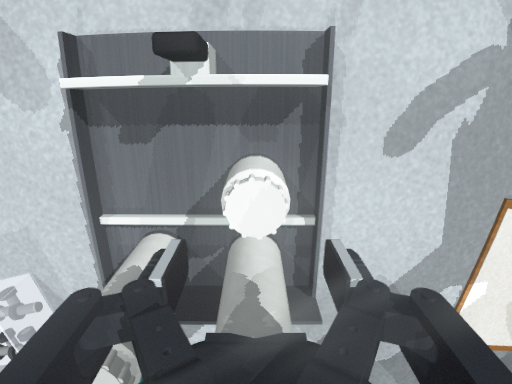

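The short filter stands upright in the front left position, top at (255,203), with the rib behind it. Back off slightly from the talls, then go to short_2.

Request:
move_arm([
  [[0, -1.5, -1.5], [0, 0, 0], 0.85],
  [[0, -4, -0.5], [0, 0, 0], 1],
  [[0, -5, 0], [0, 0, 0], 1],
  [[0, -5, 0], [0, 0, 0], 1],
  [[0, -5.5, 0], [0, 0, 0], 1],
  [[0, -5.5, 0.9], [0, 0, 0], 1],
  [[0, -5.5, 2], [0, 0, 0], 1],
  [[0, -5.5, 2], [0, 0, 0], 1],
  [[0, -4.5, 1.5], [0, 0, 0], 1],
  [[0, -3, 0.5], [0, 0, 0], 1],
  [[0, 0, 0], [0, 0, 0], 1],
  [[0, 0, 0], [0, 0, 0], 1],
])

```text
clock: 26.02
tcp_pos: [0.5879, -0.3185, 0.1355]
tool_rot: [0.705, 0.039, 0.707, -0.038]
ft_force: [-0.6, 0.4, -1.1]
grip_width: 0.0851
```

```bash
python3 snap.py n wrist;python3 go.py x .588 -.320 .022; python3 -c "
from geo import *
w=cal('pics/n_wrist.npz');print(ray(w,(256,202),.075))"
```

```text
{'clock': 26.075, 'tcp_pos': [0.5882, -0.3182, 0.1361], 'tool_rot': [0.7053, 0.0383, 0.7068, -0.0378], 'ft_force': [0.2712, 0.2938, -0.0097], 'grip_width': 0.0853, 'joint_pos': [-0.2547, 0.5316, 0.0005, -0.0004, -1.0419, -1.4235]}
axes x [-0.002  0.001 -1.   ] y [0.107 0.994 0.001] z [ 0.994 -0.107 -0.002] tcp [ 0.5882 -0.3182  0.1361] F [ 0.27  0.29 -0.01] w 0.0853 t 26.075
turn (tool axes) [ 0.001 -0.002 -0.001]
goal [ 0.588 -0.32   0.022] shift now-axes cm [11.41 -0.19  0.03] shift aligned-axes cm [11.41 -0.18  0.  ]
[ 0.58474073 -0.31655746  0.075     ]
```

View pics/n_wrist.png

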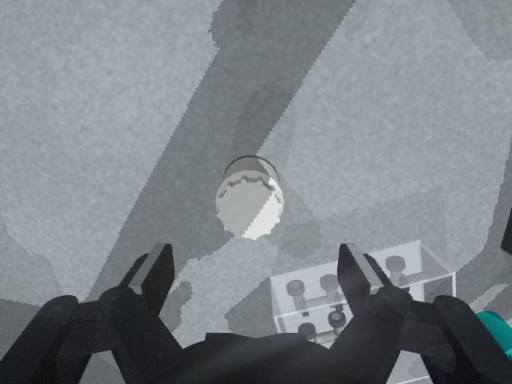

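Request:
move_arm([
  [[3.5, -0.2, 0], [0, 0, 0], 1],
  [[4, 0, 0], [0, 0, 0], 1],
  [[2.2, 0, 0], [0, 0, 0], 1],
  [[1.3, 0, 0], [0, 0, 0], 1],
  [[0.4, 0, 0], [0, 0, 0], 1],
  [[0, 0, 0], [0, 0, 0], 1],
  [[0, 0, 0], [0, 0, 0], 0.3],
  [[0, 0, 0], [0, 0, 0], 0.3],
  [[0, 0, 0], [0, 0, 0], 0.3],
  [[0, 0, 0], [0, 0, 0], 0.3],
  [[0, 0, 0], [0, 0, 0], 0.3],
])

```text
clock: 27.45
tcp_pos: [0.5894, -0.3216, 0.0248]
tool_rot: [0.707, 0.038, 0.705, -0.038]
ft_force: [-0.2, -0.2, 5.4]
grip_width: 0.0551
```

Request:
move_arm([
  [[-1.5, 0, 0], [0, 0, 0], 0.3],
  [[-3, 0, 0], [0, 0, 0], 0.3],
  [[-3.5, 0, 0], [0, 0, 0], 0.3],
  [[-1.5, 0, 0], [0, 0, 0], 0.3],
  [[0, 0, 0], [0, 0, 0], 0.3],
])

```text
clock: 28.08
tcp_pos: [0.5887, -0.321, 0.119]
tool_rot: [0.707, 0.038, 0.705, -0.038]
ft_force: [0.5, 0.2, -2.4]
grip_width: 0.055
```

```bash
python3 go.py t -.009 -.05 .12
```

```text
axes x [ 0.002  0.    -1.   ] y [0.108 0.994 0.   ] z [ 0.994 -0.108  0.002] tcp [ 0.5887 -0.321   0.119 ] F [ 0.52  0.16 -2.43] w 0.055 t 28.075
turn (tool axes) [-0.     0.002 -0.   ]
goal [0.5777 0.034  0.12  ] shift now-axes cm [-0.1  35.17 -4.93] shift aligned-axes cm [-0.1  35.17 -4.92]
```

Request:
move_arm([
  [[0, 1.0, -1.5], [0, 0, 0], 0.3],
  [[0, 2.5, -2.0], [0, 0, 0], 0.3],
  [[0, 4.5, -1.4], [0, 0, 0], 0.3],
  [[0, 5, 0], [0, 0, 0], 0.3],
  [[0, 5, 0], [0, 0, 0], 0.3],
  [[0, 5, 0], [0, 0, 0], 0.3],
  [[0, 4.5, 0], [0, 0, 0], 0.3],
  [[0, 4.0, 0], [0, 0, 0], 0.3],
  [[0, 2.4, 0], [0, 0, 0], 0.3],
  [[0, 1.3, 0], [0, 0, 0], 0.3],
  [[0, 0, 0], [0, 0, 0], 0.3],
  [[0, 0, 0], [0, 0, 0], 0.3],
])

```text
clock: 29.58
tcp_pos: [0.5773, 0.0332, 0.1178]
tool_rot: [0.706, 0.038, 0.706, -0.039]
ft_force: [0.2, 0.2, -0.8]
grip_width: 0.055
```

```bash
python3 snap.py o wrist;python3 go.py t -.009 -.05 .0288
```

```text
{'clock': 29.625, 'tcp_pos': [0.5774, 0.0331, 0.118], 'tool_rot': [0.7057, 0.0386, 0.7063, -0.0388], 'ft_force': [0.4483, 0.1256, -2.4682], 'grip_width': 0.0548, 'joint_pos': [0.3372, 0.4117, -0.2603, -0.0001, -0.8997, -2.0175]}
axes x [-0.001 -0.    -1.   ] y [ 0.109  0.994 -0.   ] z [ 0.994 -0.109 -0.001] tcp [0.5774 0.0331 0.118 ] F [ 0.45  0.13 -2.47] w 0.0548 t 29.625
turn (tool axes) [-0.001 -0.001  0.   ]
goal [0.5777 0.034  0.0288] shift now-axes cm [8.92 0.09 0.03] shift aligned-axes cm [8.92 0.09 0.02]
```

View pics/o_wrist.png

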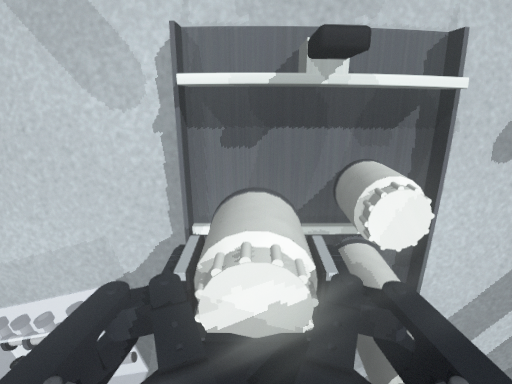

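Request:
move_arm([
  [[1.5, 0.05, 0], [0, 0, 0], 0.3],
  [[3, 0, 0], [0, 0, 0], 0.3],
  [[2, 0, 0], [0, 0, 0], 0.3],
  [[1, 0, 0], [0, 0, 0], 0.3],
  [[0.5, 0, 0], [0, 0, 0], 0.3],
  [[0.3, 0, 0], [0, 0, 0], 0.3],
  [[0.2, 0, 0], [0, 0, 0], 0.3],
  [[0.1, 0, 0], [0, 0, 0], 0.3],
  [[0, 0, 0], [0, 0, 0], 0.3],
])

```text
clock: 30.75
tcp_pos: [0.578, 0.0347, 0.0326]
tool_rot: [0.706, 0.038, 0.706, -0.038]
ft_force: [-0.4, -0.1, -2.1]
grip_width: 0.0546
```

Request:
move_arm([
  [[0.1, 0, 0], [0, 0, 0], 0.3],
  [[0.1, 0, 0], [0, 0, 0], 0.3],
  [[0, 0, 0], [0, 0, 0], 0.3],
])

```text
clock: 31.12
tcp_pos: [0.5778, 0.0346, 0.0302]
tool_rot: [0.706, 0.038, 0.706, -0.038]
ft_force: [-0.6, 0.7, -1.7]
grip_width: 0.0551
```

Request:
move_arm([
  [[0.08, 0, 0], [0, 0, 0], 0.3],
  [[0.05, 0, 0], [0, 0, 0], 0.3],
  [[0.05, 0, 0], [0, 0, 0], 0.3],
  [[0, 0, 0], [0, 0, 0], 0.3],
])

```text
clock: 31.62
tcp_pos: [0.5778, 0.0346, 0.0288]
tool_rot: [0.706, 0.038, 0.706, -0.038]
ft_force: [-1.4, -0.9, 1.3]
grip_width: 0.055
```

Contact at the predicted height. Release and rise.

Request:
move_arm([
  [[0, 0, 0], [0, 0, 0], 0.75],
  [[0, 0, 0], [0, 0, 0], 0.85],
  [[0, 0, 0], [0, 0, 0], 0.85],
  [[0, 0, 0], [0, 0, 0], 0.85],
  [[-2, 0, 0], [0, 0, 0], 0.85],
  [[-4, 0, 0], [0, 0, 0], 0.85],
  [[-4, 0, 0], [0, 0, 0], 0.85],
  [[-1, 0, 0], [0, 0, 0], 0.85],
  [[0, 0, 0], [0, 0, 0], 0.85],
])

```text
clock: 32.75
tcp_pos: [0.5779, 0.0347, 0.1389]
tool_rot: [0.706, 0.039, 0.706, -0.038]
ft_force: [-0.5, -0.8, -0.1]
grip_width: 0.0724
```

```bash
python3 snap.py p wrist;python3 go.py t -.126 0 .138
```

```text
{'clock': 32.8, 'tcp_pos': [0.5772, 0.0345, 0.1377], 'tool_rot': [0.7056, 0.0384, 0.7065, -0.0384], 'ft_force': [-0.1644, 0.0984, -1.0497], 'grip_width': 0.0726, 'joint_pos': [0.3395, 0.3898, -0.2375, -0.0006, -0.9447, -2.0186]}
axes x [-0.001  0.    -1.   ] y [ 0.108  0.994 -0.   ] z [ 0.994 -0.108 -0.001] tcp [0.5772 0.0345 0.1377] F [-0.16  0.1  -1.05] w 0.0726 t 32.8
turn (tool axes) [-0.    -0.001  0.   ]
goal [0.4668 0.0963 0.138 ] shift now-axes cm [-1.000e-02  4.940e+00 -1.164e+01] shift aligned-axes cm [ -0.03   4.95 -11.64]
```

View pics/p_wrist.png

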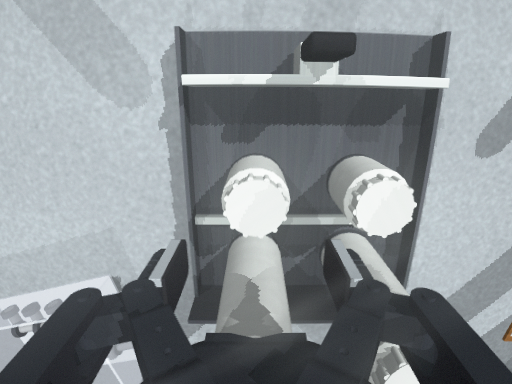

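All four stand upright, two per bay; the short tops are at (255,203) and (382,203). Now the fence grip, black at (328,43).

Request:
move_arm([
  [[0, 0.8, -2], [0, 0, 0], 0.85],
  [[0, 1, -3], [0, 0, 0], 0.85],
  [[0, 1.5, -3.5], [0, 0, 0], 0.85],
  [[0, 1.2, -2.4], [0, 0, 0], 0.85],
  [[0, 0.4, -0.8], [0, 0, 0], 0.85],
  [[0, 0, 0], [0, 0, 0], 0.85],
])

```text
clock: 33.55
tcp_pos: [0.4665, 0.096, 0.1379]
tool_rot: [0.706, 0.038, 0.706, -0.038]
ft_force: [0.3, -0.7, 1.0]
grip_width: 0.0724
```

```bash
python3 snap.py q wrist;python3 go.py t -.127 0 .052; python3 -c "
from geo import *; from go import tw
w=cal('pics/q_wrist.npz')
for x in (-.120,-.134):
  for y in (-.015,.015): print(x,y,proj(w,tw(x,y,.086)).round(0))
print(proj(w,tw(-.103,-.106,.045)),proj(w,tw(-.103,.106,.045)))
"
```

```text
{'clock': 33.6, 'tcp_pos': [0.4671, 0.0959, 0.138], 'tool_rot': [0.7059, 0.0379, 0.7063, -0.0383], 'ft_force': [0.1999, 0.4104, -0.1909], 'grip_width': 0.0727, 'joint_pos': [0.5444, 0.2312, -0.4783, 0.0002, -0.8621, -2.2233]}
axes x [-0.001 -0.001 -1.   ] y [ 0.108  0.994 -0.001] z [ 0.994 -0.108 -0.001] tcp [0.4671 0.0959 0.138 ] F [ 0.2   0.41 -0.19] w 0.0727 t 33.6
turn (tool axes) [ 0.    -0.001  0.001]
goal [0.4658 0.0964 0.052 ] shift now-axes cm [ 8.6   0.04 -0.13] shift aligned-axes cm [ 8.6   0.04 -0.13]
-0.12 -0.015 [[234. 218.]]
-0.12 0.015 [[275. 218.]]
-0.134 -0.015 [[233. 200.]]
-0.134 0.015 [[275. 200.]]
[[136.5217176  216.85372832]] [[372.72224859 217.12018389]]
```

View pics/q_wrist.png

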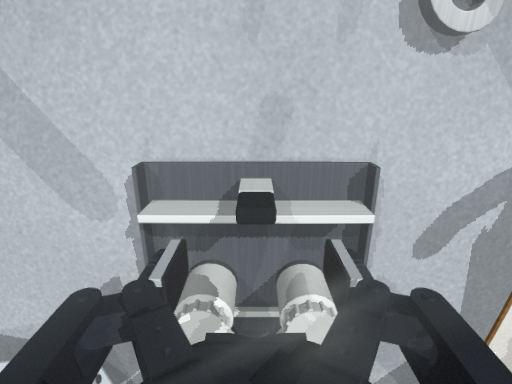

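The grip sits about 4 mm further in than assumed: its rear edge is at row 224 against a predicted 218, and the fence edge agrees. So I'll aim for tray x=−0.123.

Request:
move_arm([
  [[3, 0.1, 0.25], [0, 0, 0], 0.85],
  [[3, 0, 0], [0, 0, 0], 0.85],
  [[1.8, 0, 0], [0, 0, 0], 0.85],
  [[0.7, 0, 0], [0, 0, 0], 0.85],
  [[0, 0, 0], [0, 0, 0], 0.85],
  [[0, 0, 0], [0, 0, 0], 0.1],
  [[0, 0, 0], [0, 0, 0], 0.1],
  [[0, 0, 0], [0, 0, 0], 0.1],
  [[0, 0, 0], [0, 0, 0], 0.1],
  [[0, 0, 0], [0, 0, 0], 0.1],
  [[0, 0, 0], [0, 0, 0], 0.1],
], squeeze=40)

```text
clock: 34.98
tcp_pos: [0.4694, 0.0958, 0.0545]
tool_rot: [0.706, 0.038, 0.706, -0.038]
ft_force: [-0.1, -4.4, 5.1]
grip_width: 0.0289
```

```bash
python3 snap.py r wrist;python3 go.py t -.066 0 .052
```

```text
{'clock': 35.025, 'tcp_pos': [0.4694, 0.0958, 0.0545], 'tool_rot': [0.7061, 0.0376, 0.706, -0.0384], 'ft_force': [0.4656, -3.5606, 6.1746], 'grip_width': 0.0295, 'joint_pos': [0.5421, 0.3589, -0.5686, 0.0017, -0.6439, -2.2219]}
axes x [ 0.    -0.001 -1.   ] y [ 0.107  0.994 -0.001] z [ 0.994 -0.107  0.   ] tcp [0.4694 0.0958 0.0545] F [ 0.47 -3.56  6.17] w 0.0295 t 35.025
turn (tool axes) [0.001 0.    0.001]
goal [0.5264 0.0898 0.052 ] shift now-axes cm [0.25 0.02 5.74] shift aligned-axes cm [0.25 0.02 5.74]
```

View pics/r_wrist.png

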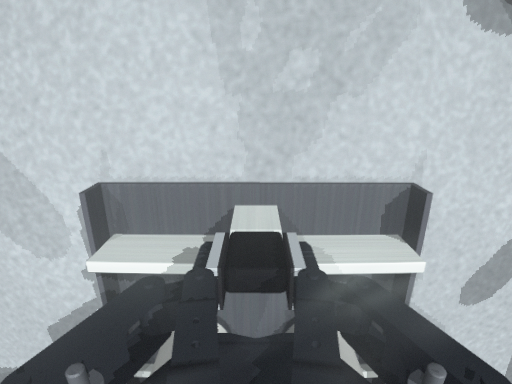

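Pinched at 29.5 mm, the grip's width. Push in slowly.

Request:
move_arm([
  [[0, 0, 0.3], [0, 0, 0], 0.1],
  [[0, 0, 0.5], [0, 0, 0], 0.1],
  [[0, 0, 0.6], [0, 0, 0], 0.1],
  [[0, 0, 0.6], [0, 0, 0], 0.1],
  [[0, 0, 0.6], [0, 0, 0], 0.1],
  [[0, 0, 0.6], [0, 0, 0], 0.1],
  [[0, 0, 0.6], [0, 0, 0], 0.1],
  [[0, 0, 0.5], [0, 0, 0], 0.1],
  [[0, 0, 0.4], [0, 0, 0], 0.1],
  [[0, 0, 0.3], [0, 0, 0], 0.1],
  [[0, 0, 0], [0, 0, 0], 0.1],
  [[0, 0, 0], [0, 0, 0], 0.1],
])

```text
clock: 36.52
tcp_pos: [0.519, 0.0904, 0.0545]
tool_rot: [0.706, 0.038, 0.706, -0.038]
ft_force: [-1.0, -5.0, 5.9]
grip_width: 0.0293
```

```bash
python3 snap.py s wrist scene;python3 go.py t -.066 0 .052
```

```text
{'clock': 36.625, 'tcp_pos': [0.519, 0.0904, 0.0545], 'tool_rot': [0.7061, 0.0377, 0.7061, -0.0385], 'ft_force': [-1.1581, -5.3455, 5.8918], 'grip_width': 0.0296, 'joint_pos': [0.4812, 0.4224, -0.4528, 0.0016, -0.6962, -2.161]}
axes x [-0.    -0.001 -1.   ] y [ 0.108  0.994 -0.001] z [ 0.994 -0.108  0.   ] tcp [0.519  0.0904 0.0545] F [-1.16 -5.35  5.89] w 0.0296 t 36.625
turn (tool axes) [0.    0.    0.001]
goal [0.5264 0.0898 0.052 ] shift now-axes cm [0.25 0.02 0.74] shift aligned-axes cm [0.25 0.02 0.74]
```

View pics/s_wrist.png

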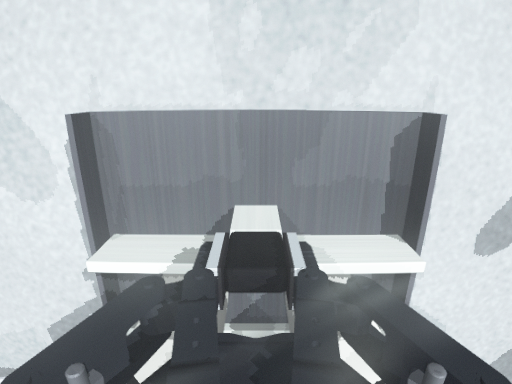

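View pics/s_scene.png

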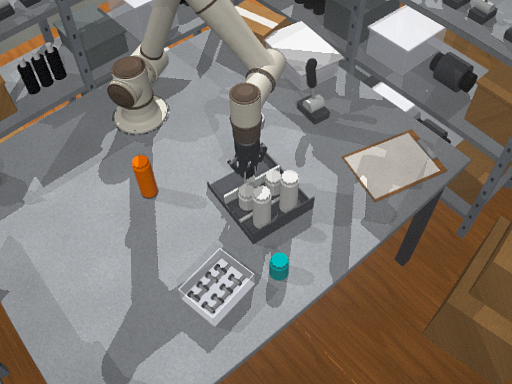

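Request:
move_arm([
  [[0, 0, 0.2], [0, 0, 0], 0.1],
  [[0, 0, 0.2], [0, 0, 0], 0.1],
  [[0, 0, 0.2], [0, 0, 0], 0.1],
  [[0, 0, 0.1], [0, 0, 0], 0.1],
  [[0, 0, 0], [0, 0, 0], 0.1],
])

```text
clock: 37.25
tcp_pos: [0.5253, 0.0897, 0.0545]
tool_rot: [0.706, 0.038, 0.707, -0.039]
ft_force: [-3.7, -2.7, 7.5]
grip_width: 0.0295
```

Request:
move_arm([
  [[0, 0, 0.1], [0, 0, 0], 0.1],
  [[0, 0, 0.1], [0, 0, 0], 0.1],
  [[0, 0, 0.1], [0, 0, 0], 0.1],
  [[0, 0, 0], [0, 0, 0], 0.1],
])

```text
clock: 37.75
tcp_pos: [0.5253, 0.0896, 0.0545]
tool_rot: [0.704, 0.038, 0.708, -0.039]
ft_force: [-12.3, 0.6, 13.6]
grip_width: 0.0292
```

The fence no longer advances: the force rose from about 4 to 12 N with no motion at tray x≈−0.067, and home is −0.066. Relax the push, release and lift away.

Request:
move_arm([
  [[0, 0, -0.2], [0, 0, 0], 0.1],
  [[0, 0, 0], [0, 0, 0], 0.1],
  [[0, 0, 0], [0, 0, 0], 0.45],
  [[0, 0, 0], [0, 0, 0], 0.6],
  [[0, 0, 0], [0, 0, 0], 0.6],
  [[0, 0, 0], [0, 0, 0], 0.6],
  [[-2, 0, 0], [0, 0, 0], 0.6],
  [[-4, 0, 0], [0, 0, 0], 0.6],
  [[-4, 0, 0], [0, 0, 0], 0.6],
  [[0, 0, -4], [0, 0, 0], 0.6],
  [[0, 0, -5], [0, 0, 0], 0.6],
  [[0, 0, -3], [0, 0, 0], 0.6],
  [[0, 0, 0], [0, 0, 0], 0.6],
  [[0, 0, 0], [0, 0, 0], 0.6],
])

```text
clock: 39.5
tcp_pos: [0.4085, 0.1038, 0.1539]
tool_rot: [0.707, 0.038, 0.706, -0.038]
ft_force: [0.1, -0.1, -0.9]
grip_width: 0.0515
```

```bash
python3 snap.py t wrist scene top
python3 - <<'E'
from geo import *; from go import tw
for n in ('wrist','scene','top'):
    c=cal(f'pics/t_{n}.npz'); i=cv2.imread(f'pics/t_{n}.png')
    def L(q1,q2,col): 
        a,b=proj(c,[tw(*q1),tw(*q2)]); cv2.line(i,tuple(int(v*16+8) for v in a),tuple(int(v*16+8) for v in b),col,1,cv2.LINE_AA,4)
    L((-.042,-.106,.045),(-.042,.106,.045),(0,0,255)); L((-.050,-.106,.045),(-.050,.106,.045),(0,255,0))
    if n!='wrist':
        P=proj(c,tw(0,0,.05))[0].astype(int); x,y=max(P[0]-65,0),max(P[1]-65,0); i=cv2.resize(i[y:y+130,x:x+130],None,fx=4.5,fy=4.5,interpolation=cv2.INTER_CUBIC)
    cv2.imwrite(f'pics/t2_{n}.png',i)
E
```

```text
{'clock': 39.65, 'tcp_pos': [0.4086, 0.1036, 0.1534], 'tool_rot': [0.7061, 0.0385, 0.706, -0.0385], 'ft_force': [0.3724, 0.7875, 0.5314], 'grip_width': 0.0513, 'joint_pos': [0.6371, 0.1178, -0.5784, 0.0001, -0.8746, -2.3168]}
```

View pics/t2_wrist.png

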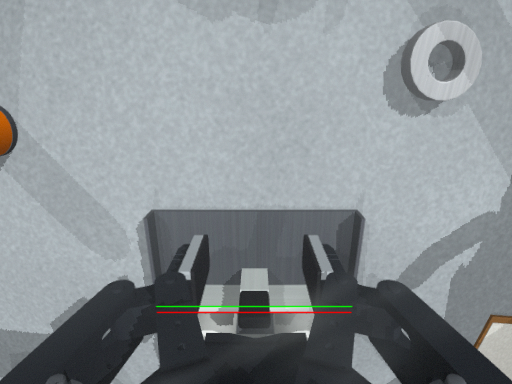

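View pics/t2_scene.png

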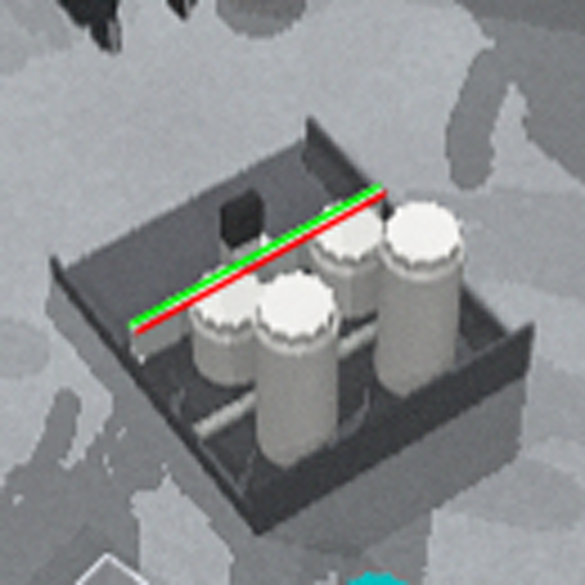

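View pics/t2_top.png

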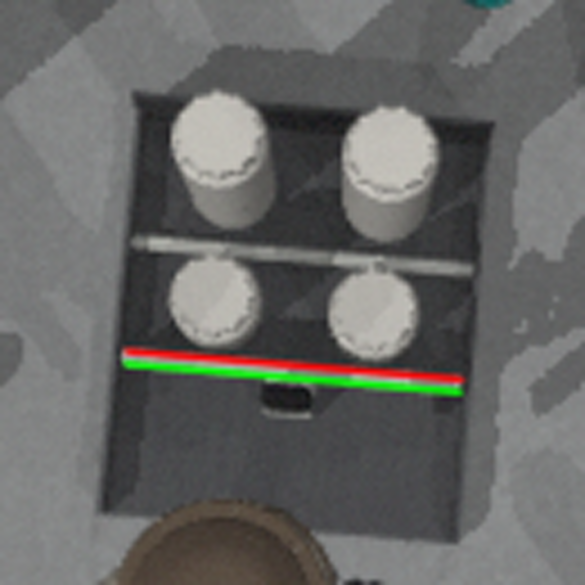

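Run:
```python
from geo import *; from go import tw
w=cal('pics/t_wrist.npz')
for x in (-.063,-.059): print(x,proj(w,tw(x,0,.086)).round(1))
i=cv2.imread('pics/t_wrist.png'); cv2.imwrite('pics/t3.png',cv2.resize(i[250:345,150:370],None,fx=3.5,fy=3.5,interpolation=cv2.INTER_CUBIC))
i=cv2.imread('pics/t_top.png'); cv2.imwrite('pics/t4.png',cv2.resize(i[130:245,180:290],None,fx=5,fy=5,interpolation=cv2.INTER_CUBIC))
```

```text
-0.063 [[252.8 325.5]]
-0.059 [[252.8 328.9]]
```

View pics/t3.png

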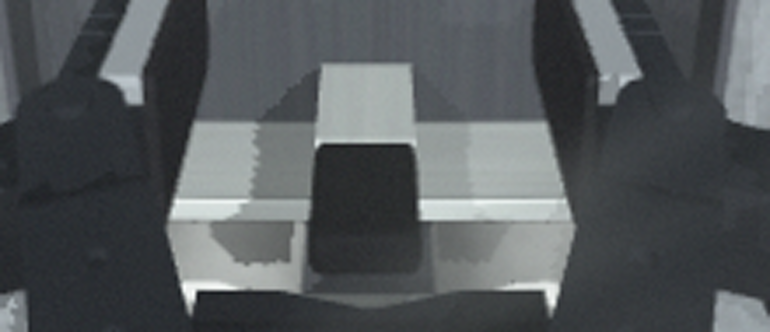

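View pics/t4.png

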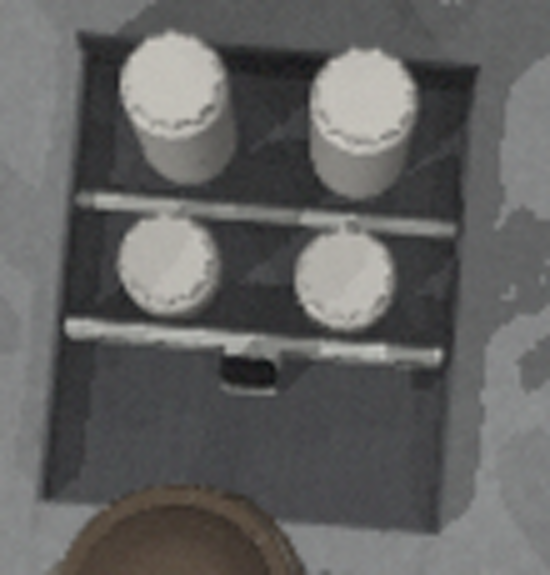

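The grip's rear edge is at row 328.5 against 328.9 predicted for fully home. The fence top strip spans rows 306.6–313 against 306–312 predicted. All four filters are upright and the robot is clear, so I'm handing in.

```bash
python3 -c "
from plant import arm
print(arm.sign_off())"
```

```text
the job is handed in; nothing more can be done
None
```

The job is done and handed in after about 40 s of the 72 s allowed. I loaded the two tall filters into the back bay first, the left one and then the right one. The two short ones followed into the front bay in the same order. Each was lowered in small steps until the wrist force showed contact, then released. I then pinched the fence grip and pushed the fence home.

**Last checks:**
- **Filters:** all four are upright, side by side, two on each side of the rib.
- **Fence:** it stopped moving as the push rose to about 12 N. In the final wrist picture its edges are within about 1 px of the predicted fully-home position.
- **Gripper:** it is open and clear of everything.
- **Other things on the bench:** I did not touch the orange and turquoise look-alikes, the bolt box, the selector or the bearing.

**Disagreements:**
- The cameras differed by 2–7 mm on where the filters stood. I relied mainly on the top and wrist views.
- My first reading of the open fence was about 4 mm off. I corrected it from the wrist picture before gripping.

No check failed.

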